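Balance the fittings on the parts scale

ROBOT

A 6-joint arm with a two-finger parallel gripper is mounted at the origin on the work surface. World frame = base frame: x ahead of the robot, y to its left, z up, the work surface at z = 0. Lengths are in m, angles in rad, forces in N, time in s.
With the tool pointing down it reaches from about 0.225 to 0.875 m from the base axis. Payload 3.4 kg.
Tool frame: the origin (TCP) lies between the finger pads; the fingertips stand 19 mm ahead of it and the grasp point (between the pads) is the TCP; z points along the fingers, y is the line along which they close (so a half turn about z gives the same grasp; the last joint's range is limited). The gripper opens to 85 mm and grips with 20 to 120 N. Pads are 22 mm wide; open, the fingers measure 114 mm over their backs; the gripper's body (76 mm by 85 mm) begins 54 mm behind the grasp point. The pads swing forward as they close: fully open they stand 13 mm farther back than shut.
Start: joints at [1.064, 0.276, 1.505, -0, 1.361, -0.121], TCP at [0.216, 0.533, 0.25] pointing down, gripper open.
Joint ranges: [-2.89, 2.89], [-0.75, 2.08], [0.22, 2.7], [-1.18, 4.32], [0.11, 2.71], [-2.7, 2.7]. Speed limits (rad/s): [2.57, 2.57, 3.14, 3.14, 3.14, 3.14].

INTERFACE

Orientations are given as a unit quaternion [w, x, y, z].
In Python, from rig import get_state, imaging, ticket gives the robot as it stands. The module is installed in compiled form; this text tells all that it offers.
- The arm moves only by the shell command python3 -m inch 'ROWS' [FORCE]. ROWS is JSON, a list of rows, each an object with "claw": the opening, from -1 (shut) to 1 (fully open); "travel": the shift along the world's x, y, z in units of 200 mm (1.0 is 200 mm), a list of three; "turn": the turn about the world's z in units of 180 degrees (1.0 is 180 degrees). A call has 1 to 5 rows; each row is the pose to reach, as a shift and turn from the pose commanded when the call began, turning the shorter way round; what a row does not reach only later rows make up. A row lasts 1/10 s, in which the tool goes at most 50 mm and 8.59 degrees, less where a joint would pass 70% of its speed; a pose out of reach is approached as far as the arm can. A call with a number of a shift or a turn outside -1 to 1 is refused whole. A call with a gripper value outside its range is refused whole. The fingers move at their own pace and stop on an object; FORCE is the grip in N (left out, the last holds). Time passes only in rows, so rows that repeat a pose let the fingers close. It gives the time, the measured TCP pose, the force, the opening and the grip force at its end, in the units of the state.
- get_state(): the state, without advancing time (a new reading comes with each control period).
- imaging.get_image(name): name is "side" or "top"; returns the picture (400x640x3 uint8, red, green, blue); there is no depth.
- imaging.camera_params(name): a dict with "camera_matrix" (3x3 intrinsics, pixels), "cam_to_world" (4x4, takes a point from camera to world coordinates). Camera axes: x right, y down, z forward; pixel columns grow to the right and rows downward; lengths in m; the calibration is good to about 2 mm. A picture is of the moment at which its call begins. camera_params takes no time and is no camera call.
- ticket.sign_off(): hands the job in; it is judged then, once.
The state is a dict: "clock": time; "qpos": joint angles; "qd": joint speeds; "effort": joint torques, N m; "position": TCP position; "ee_rot": TCP orientation; "contact_force": force on the tool from outside, world axes, zero at the start; "moment": the same for the moment, N m; "width": finger opening in m; "gripper_force": force on a finger pad.
Only numpy, scipy, OpenCV 4.12 (cv2) and the standard library are available. Lean on these libraries where they do the work, as an engineer would, in place of code of your own. Each camera call takes 0.05 s, during which the arm holds its last target. There are 200 camera calls.

TASK

Level the parts balance: take a small copper coupling from the pan that hangs low, press it fully home on a free post of the other pan, and slide the brass poise along its rail until both pans sit level. All four fittings must end fully down on posts; press gently, the balance is delicate (keep under about 3 kg on the pan), and leave the other things on the counter where they are.

Things in the scene. Friction and masses are not known exactly. Their poses are not given: they have to be found in the camera images.
- balance: Fixed parts balance. Origin: centre of the underside of its grey base (160x200 mm); z up, y along the beam to the left pan, x along the tilt axis, which is 115 mm above the origin. At 150 mm either side of the axis the beam carries a blue tray (pan), 190 (x) by 110 (y) mm, walls 14 mm above the floor; floor 15 mm below the axis when level. Three steel posts per pan, 55 mm apart along x.
- beam (a joint): Tilt of the beam about the balance's x axis, rad. 0 = level; positive = left (+y) pan up. Firm stops at -0.065 and +0.065. A weak spring (0.8 Nm/rad) and damping hold it: a small difference in load shows as a steady small tilt after about 3 s, a large one lies on a stop. A pan gives way easily, by up to 20 mm, before it resists a push or pull.
- poise (a joint): Place of the brass poise along its rail on the beam, m, -0.06 to +0.06; 0 = over the tilt axis, positive = towards the left pan. Takes about 2.5 N to slide and stays where it is left. It weighs 300 g: moving it 10 mm alters the tilt by about 0.037 rad when clear of the stops (to the left lowers the left pan).
- poise_knob (a point): Centre of the top of the poise's upright round knob, 18 mm in diameter and 30 mm tall, on the brass block (34 x 30 mm) that rides the rail; this point is 66 mm above the tilt axis. It tilts with the beam.
- big: The big copper collar, an upright ring 52 mm outside diameter, 25 mm bore, 34 mm tall, about as heavy as three of the small couplings (nominally 480 g). Origin: centre of its underside, z along the bore.
- small_a: A small copper coupling, an upright tube 34 mm outside diameter, 25 mm bore, 42 mm tall, nominally 160 g (real weights differ by up to an eighth). Origin: centre of its underside, z along the bore. It stands on a post of one of the pans at the start.
- small_b: A small copper coupling, an upright tube 34 mm outside diameter, 25 mm bore, 42 mm tall, nominally 160 g (real weights differ by up to an eighth). Origin: centre of its underside, z along the bore. It stands on a post of one of the pans at the start.
- small_c: A small copper coupling, an upright tube 34 mm outside diameter, 25 mm bore, 42 mm tall, nominally 160 g (real weights differ by up to an eighth). Origin: centre of its underside, z along the bore. It stands on a post of one of the pans at the start.
- left_near (a point): Foot of the near post (-x end of the row) of the left pan, at the pan floor; z along the post. Post 21 mm in diameter, 30 mm tall, with a domed top. Two sprung balls on its x sides, 12 mm up, grip a coupling's bore: sending it home takes a push of roughly 10 to 15 N, its weight alone does not; a lighter pull along the post takes it off; held askew it wedges.
- left_mid (a point): Foot of the mid post (middle of the row) of the left pan, at the pan floor; z along the post. Post 21 mm in diameter, 30 mm tall, with a domed top. Two sprung balls on its x sides, 12 mm up, grip a coupling's bore: sending it home takes a push of roughly 10 to 15 N, its weight alone does not; a lighter pull along the post takes it off; held askew it wedges.
- left_far (a point): Foot of the far post (+x end of the row) of the left pan, at the pan floor; z along the post. Post 21 mm in diameter, 30 mm tall, with a domed top. Two sprung balls on its x sides, 12 mm up, grip a coupling's bore: sending it home takes a push of roughly 10 to 15 N, its weight alone does not; a lighter pull along the post takes it off; held askew it wedges.
- right_near (a point): Foot of the near post (-x end of the row) of the right pan, at the pan floor; z along the post. Post 21 mm in diameter, 30 mm tall, with a domed top. Two sprung balls on its x sides, 12 mm up, grip a coupling's bore: sending it home takes a push of roughly 10 to 15 N, its weight alone does not; a lighter pull along the post takes it off; held askew it wedges.
- right_mid (a point): Foot of the mid post (middle of the row) of the right pan, at the pan floor; z along the post. Post 21 mm in diameter, 30 mm tall, with a domed top. Two sprung balls on its x sides, 12 mm up, grip a coupling's bore: sending it home takes a push of roughly 10 to 15 N, its weight alone does not; a lighter pull along the post takes it off; held askew it wedges.
- right_far (a point): Foot of the far post (+x end of the row) of the right pan, at the pan floor; z along the post. Post 21 mm in diameter, 30 mm tall, with a domed top. Two sprung balls on its x sides, 12 mm up, grip a coupling's bore: sending it home takes a push of roughly 10 to 15 N, its weight alone does not; a lighter pull along the post takes it off; held askew it wedges.
- stock_bin: Bystander: blue stock bin 200 x 120 x 75 mm with copper elbows. Origin: centre of its underside.
- elbow: Bystander: a loose copper elbow lying on the counter, 22 mm tube bent on a 45 mm radius. Origin: centre of the bend.
- flux_jar: Bystander: a closed jar, 60 mm in diameter, 70 mm tall. Origin: centre of its underside.

How it is judged:
By the outcome, as a careful person would: the job done as asked, in the order asked, and still so for the second after the job is handed in, with the robot touching nothing.
It also fails if it takes over 72 s, if anything falls off the work surface, if the arm or the gripper's body presses on something with over 40 N, if the wrist force passes 120 N, or if a joint passes its speed limit or range.

## Working session

There is one attempt and no reset: what is moved stays moved. The work goes in short steps, Python scripts to look and compute and a shell command to move; the robot and the scene stay as the last step left them, time stands still between calls to the robot, and variables do not carry over. Pictures are saved under pics/ and viewed, at most 10 in all, crops included, and the job is handed in when it is done.

```bash
mkdir -p pics; python3 - <<'E'
from rig import get_state, imaging
import cv2,json
s=get_state();print(s)
for n in("top","side"):
    im=imaging.get_image(n);cv2.imwrite(f"pics/{n}0.png",im[:,:,::-1])
    p=imaging.camera_params(n);print(n,p)
E
```

```text
{'clock': 0.0, 'qpos': array([ 1.06399888e+00,  2.76611661e-01,  1.50611013e+00,  5.01281244e-06,
        1.36067338e+00, -1.21018831e-01]), 'qd': array([ 0.00125586, -0.000397  ,  0.00109507, -0.00214482, -0.00052778,
       -0.00095631]), 'effort': array([-6.35055549e-04, -4.16771615e+01, -2.45801622e+01,  1.07629189e-04,
        1.11220303e-02,  5.28982673e-05]), 'position': array([0.2161442 , 0.53231995, 0.24943932]), 'ee_rot': array([-2.80619432e-04,  1.91695852e-01,  9.81453966e-01, -8.56459249e-04]), 'contact_force': array([ 0.2628317 , -0.65802209, -0.37253495]), 'moment': array([-0.03950827, -0.03348732,  0.0019645 ]), 'gripper_force': 0.0, 'width': 0.08552391775187076}
top {'camera_matrix': array([[415.79220868,   0.        , 315.18604337],
       [  0.        , 415.79220868, 197.39622833],
       [  0.        ,   0.        ,   1.        ]]), 'cam_to_world': array([[-2.31271095e-02, -9.98439881e-01,  5.08226334e-02,
         4.68129044e-01],
       [-9.99732475e-01,  2.31144177e-02, -8.37538592e-04,
         2.67623713e-02],
       [-3.38503647e-04, -5.08284070e-02, -9.98707344e-01,
         1.23922144e+00],
       [ 0.00000000e+00,  0.00000000e+00,  0.00000000e+00,
         1.00000000e+00]])}
side {'camera_matrix': array([[441.75053965,   0.        , 318.23952279],
       [  0.        , 441.75053965, 204.26168628],
       [  0.        ,   0.        ,   1.        ]]), 'cam_to_world': array([[-0.98282262, -0.15053567,  0.10676475,  0.37995632],
       [-0.18421042,  0.7649639 , -0.61716834,  0.75937813],
       [ 0.01123467, -0.62623418, -0.77955406,  1.08800195],
       [ 0.        ,  0.        ,  0.        ,  1.        ]])}
```

View pics/top0.png

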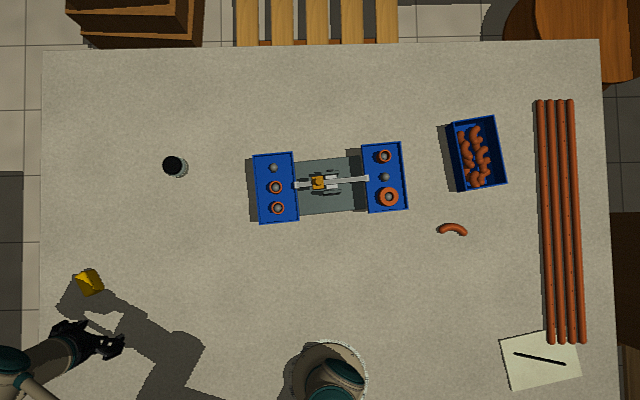

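View pics/side0.png

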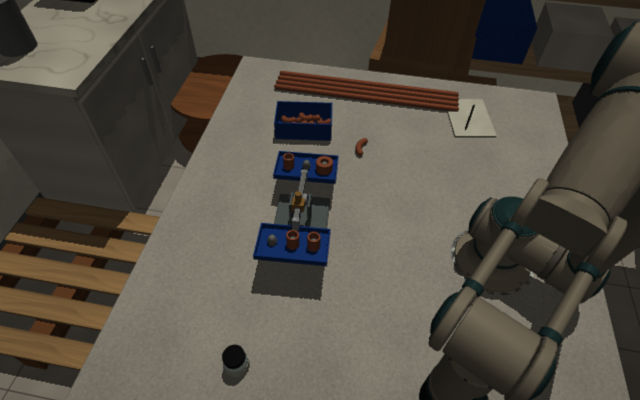

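The top view shows the right pan (small at (385,156), big at (388,196), free mid post at (384,177)) hanging low. The left pan has smalls at (276,187) and (277,208), with its far post free at (273,168). The poise is at (318,182).

```bash
cat > h.py <<'E'
from rig import get_state, imaging
import cv2,numpy as np
P={n:imaging.camera_params(n) for n in("top","side")}
def ray(n,u,v):
    K=P[n]["camera_matrix"];T=P[n]["cam_to_world"]
    d=T[:3,:3]@np.linalg.solve(K,[u,v,1.]);return T[:3,3],d/np.linalg.norm(d)
def onz(n,u,v,z):
    o,d=ray(n,u,v);return o+d*(z-o[2])/d[2]
def tri(a,b):
    o1,d1=ray("top",*a);o2,d2=ray("side",*b)
    s,t=np.linalg.lstsq(np.c_[d1,-d2],o2-o1,rcond=None)[0]
    p,q=o1+s*d1,o2+t*d2;return (p+q)/2,np.linalg.norm(p-q)
def proj(n,X):
    T=P[n]["cam_to_world"];c=T[:3,:3].T@(np.asarray(X)-T[:3,3]);p=P[n]["camera_matrix"]@c;return p[:2]/p[2]
def shots(n,k=1):
    return np.mean([imaging.get_image(n).astype(float) for _ in range(k)],0)
def blue(im):
    r,g,b=[im[...,i].astype(float) for i in range(3)]
    return ((b>60)&(b>1.8*r)&(b>1.5*g)).astype(np.uint8)
E
python3 - <<'E'
from h import *
t=cv2.imread("pics/top0.png");s=cv2.imread("pics/side0.png")
for n,im,x0,x1,y0,y1 in(("top",t,235,425,130,235),("side",s,240,350,140,300)):
    m=blue(im[:,:,::-1]);c,_=cv2.findContours(m,cv2.RETR_EXTERNAL,cv2.CHAIN_APPROX_NONE)
    for k in c:
        if cv2.contourArea(k)>300:
            r=cv2.minAreaRect(k);print(n,np.round(r[0],1),np.round(r[1],1),round(r[2],1),np.round(cv2.boxPoints(r),1).tolist())
a=cv2.resize(t[130:235,235:425],None,fx=4,fy=4,interpolation=3)
cv2.imwrite("pics/tz.png",a)
cv2.imwrite("pics/sz.png",cv2.resize(s[145:275,240:350],None,fx=4.6,fy=4.6,interpolation=3))
E
```

```text
top [275.3 187.5] [70.1 41.3] 84.1 [[251.1999969482422, 154.8000030517578], [292.29998779296875, 150.60000610351562], [299.5, 220.3000030517578], [258.3999938964844, 224.5]]
top [384.3 176.6] [68.8 39.8] 83.7 [[360.70001220703125, 144.60000610351562], [400.20001220703125, 140.1999969482422], [407.79998779296875, 208.60000610351562], [368.29998779296875, 213.0]]
top [479.5 152.2] [70.6 42.7] 79.1 [[451.8999938964844, 121.5999984741211], [493.79998779296875, 113.5], [507.20001220703125, 182.8000030517578], [465.20001220703125, 190.89999389648438]]
side [291.3 241.9] [74.  33.6] 5.4 [[252.89999389648438, 255.10000610351562], [256.0, 221.6999969482422], [329.70001220703125, 228.60000610351562], [326.6000061035156, 262.1000061035156]]
side [305.5 165.1] [61.9 23.7] 5.1 [[273.6000061035156, 174.1999969482422], [275.70001220703125, 150.5], [337.3999938964844, 156.0], [335.29998779296875, 179.6999969482422]]
```

View pics/tz.png

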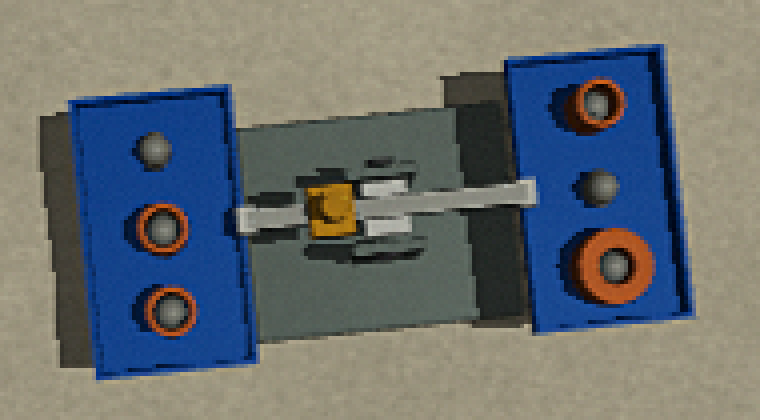

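View pics/sz.png

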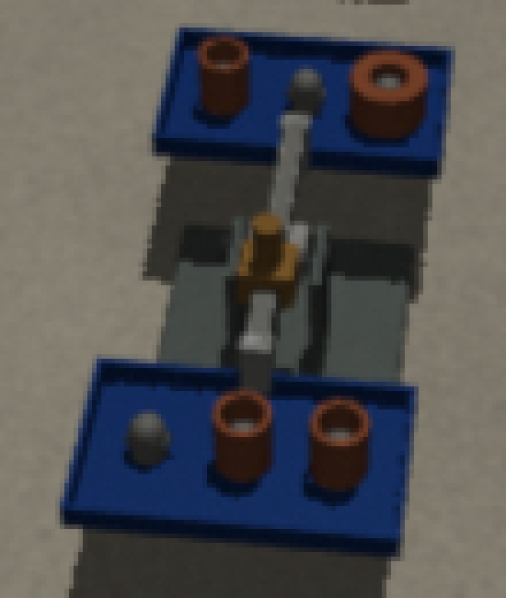

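```bash
python3 - <<'E'
from h import *
L=onz("top",275.3,187.5,.124);R=onz("top",384.3,176.6,.104)
C=(L+R)/2;d=(L-R)[:2];print(L,R,np.linalg.norm(d),"yaw of balance y-axis: y dir",d/np.linalg.norm(d))
c=lambda u,v:((u-1.5)/4+235,(v-1.5)/4+130)
s=lambda u,v:((u-1.8)/4.6+240,(v-1.8)/4.6+145)
th=np.arctan2(-d[0],d[1]);print("yaw deg",np.degrees(th))
ex=np.array([np.cos(th),np.sin(th)]);ey=np.array([-np.sin(th),np.cos(th)])
for k,a,b in(("R_small",c(600,102),s(223,50)),("R_big",c(616,264),s(389,72)),("L_mid",c(162,229),s(243,408)),("L_near",c(172,311),s(340,418)),("L_farpost",c(155,147),s(149,418)),("knob",c(330,206),s(267,223))):
    p,e=tri(a,b);print(k,np.round(p,4),round(e,4),"in balance:",np.round([(p-C)[:2]@ex,(p-C)[:2]@ey],4))
E
```

```text
[0.55400123 0.13243482 0.124     ] [ 0.57856778 -0.16487365  0.104     ] 0.2983217016488553 yaw of balance y-axis: y dir [-0.08234921  0.99660354]
yaw deg 4.723611143748304
R_small [ 0.6337 -0.1618  0.1373] 0.0018 in balance: [ 0.0552 -0.1507]
R_big [ 0.5249 -0.1704  0.1299] 0.0002 in balance: [-0.0539 -0.1503]
L_mid [0.5538 0.1297 0.1581] 0.0016 in balance: [-0.0004  0.1465]
L_near [0.5    0.1244 0.1557] 0.0011 in balance: [-0.0544  0.1456]
L_farpost [0.6088 0.1349 0.1406] 0.0006 in balance: [0.0548 0.1471]
knob [0.5634 0.0201 0.1883] 0.0013 in balance: [0.0001 0.0364]
```

```bash

python3 -m inch '[{"claw":0.3,"travel":[0.2,-0.3,0],"turn":0.02},{"claw":0.3,"travel":[0.4,-0.6,0],"turn":0.04},{"claw":0.3,"travel":[0.52,-0.86,0],"turn":0.04},{"claw":0.3,"travel":[0.52,-0.86,0],"turn":0.04},{"claw":0.3,"travel":[0.52,-0.86,0],"turn":0.04}]' 60
python3 -m inch '[{"claw":0.3,"travel":[0.52,-0.86,0],"turn":0.04},{"claw":0.3,"travel":[0.52,-0.86,0],"turn":0.04},{"claw":0.3,"travel":[0.52,-0.86,0],"turn":0.04},{"claw":0.3,"travel":[0.52,-0.86,0],"turn":0.04},{"claw":0.3,"travel":[0.52,-0.86,0],"turn":0.04}]'
python3 -m inch '[{"claw":0.3,"travel":[0.52,-0.86,0],"turn":0.04},{"claw":0.3,"travel":[0.52,-0.86,0],"turn":0.04},{"claw":0.3,"travel":[0.52,-0.86,0],"turn":0.04},{"claw":0.3,"travel":[0.52,-0.86,0],"turn":0.04},{"claw":0.3,"travel":[0.52,-0.86,0],"turn":0.04}]'
python3 -m inch '[{"claw":0.3,"travel":[0.52,-0.88,0],"turn":0.03},{"claw":0.3,"travel":[0.52,-0.88,0],"turn":0.03},{"claw":0.3,"travel":[0.52,-0.88,0],"turn":0.03},{"claw":0.3,"travel":[0.52,-0.88,0],"turn":0.03},{"claw":0.3,"travel":[0.52,-0.88,0],"turn":0.03}]'
```

```text
clock: 0.6
position: [0.3223, 0.3559, 0.25]
ee_rot: [0.001, 0.133, 0.991, -0.002]
contact_force: [-0.7, 0.9, -0.1]
width: 0.0552
gripper_force: 0.0
clock: 1.1
position: [0.4272, 0.1849, 0.2501]
ee_rot: [0.001, 0.07, 0.998, -0.001]
contact_force: [-0.1, -0.4, 0.0]
width: 0.0558
gripper_force: 0.0
clock: 1.6
position: [0.5316, 0.0132, 0.2497]
ee_rot: [0.001, 0.007, 1.0, -0.001]
contact_force: [-0.4, -0.2, -0.0]
width: 0.0553
gripper_force: 0.0
clock: 2.1
position: [0.6353, -0.1627, 0.2487]
ee_rot: [0.0, -0.041, 0.999, -0.001]
contact_force: [-0.5, 0.8, 0.4]
width: 0.0556
gripper_force: 0.0
```

```bash

python3 -m inch '[{"claw":0.3,"travel":[-0.005,0.005,-0.2]},{"claw":0.3,"travel":[-0.005,0.005,-0.4]},{"claw":0.3,"travel":[-0.005,0.005,-0.52]},{"claw":0.3,"travel":[-0.005,0.005,-0.6]},{"claw":0.3,"travel":[-0.005,0.005,-0.635]}]'
python3 -m inch '[{"claw":0.3,"travel":[0,0,0]},{"claw":0.3,"travel":[0,0,0]}]'
python3 - <<'E'
from h import *
for n,(x0,x1,y0,y1) in dict(top=(340,430,110,230),side=(250,360,100,220)).items():
    im=shots(n).astype(np.uint8)[y0:y1,x0:x1,::-1];cv2.imwrite(f"pics/g_{n}.png",im)
a=[cv2.resize(cv2.imread(f"pics/g_{n}.png"),(390,500),interpolation=2) for n in("top","side")]
cv2.imwrite("pics/g.png",np.hstack(a))
E
```

```text
invalid input at $[0]: expected keys claw, travel, turn
invalid input at $[0]: expected keys claw, travel, turn
```

View pics/g.png

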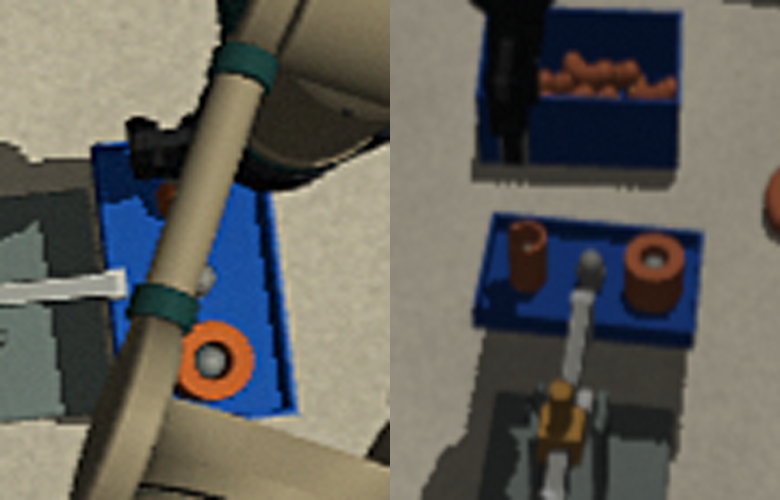

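The rows were refused because `turn` is missing, so the gripper is still above. In the side crop the coupling is at about (288,157) with the gripper over it. I'll redo the descent.

```bash

python3 -m inch '[{"claw":0.3,"travel":[-0.005,0.005,-0.2],"turn":0},{"claw":0.3,"travel":[-0.005,0.005,-0.4],"turn":0},{"claw":0.3,"travel":[-0.005,0.005,-0.52],"turn":0},{"claw":0.3,"travel":[-0.005,0.005,-0.6],"turn":0},{"claw":0.3,"travel":[-0.005,0.005,-0.635],"turn":0}]'
python3 -m inch '[{"claw":0.3,"travel":[0,0,0],"turn":0},{"claw":0.3,"travel":[0,0,0],"turn":0}]'
```

```text
clock: 2.7
position: [0.6296, -0.1548, 0.1215]
ee_rot: [-0.002, -0.044, 0.999, 0.001]
contact_force: [-0.1, 0.1, 0.4]
width: 0.0555
gripper_force: 0.0
clock: 2.9
position: [0.6319, -0.1572, 0.1245]
ee_rot: [0.001, -0.043, 0.999, -0.0]
contact_force: [0.6, 0.0, 1.1]
width: 0.0558
gripper_force: 0.0
```

```bash

python3 -m inch '[{"claw":0.3,"travel":[0.01,-0.015,-0.01],"turn":0},{"claw":-0.3,"travel":[0.01,-0.015,-0.01],"turn":0},{"claw":-0.5,"travel":[0.01,-0.015,-0.01],"turn":0},{"claw":-0.5,"travel":[0.01,-0.015,-0.01],"turn":0},{"claw":-0.5,"travel":[0.01,-0.015,-0.01],"turn":0}]' 50
python3 -m inch '[{"claw":-0.5,"travel":[0,0,0],"turn":0},{"claw":-0.5,"travel":[0,0,0],"turn":0}]'
```

```text
clock: 3.4
position: [0.634, -0.1619, 0.1227]
ee_rot: [0.001, -0.043, 0.999, -0.001]
contact_force: [-0.4, -1.3, 4.5]
width: 0.0332
gripper_force: 49.1
clock: 3.6
position: [0.634, -0.1619, 0.1228]
ee_rot: [0.001, -0.043, 0.999, -0.001]
contact_force: [-0.4, -0.7, 5.8]
width: 0.0331
gripper_force: 49.1
```

```bash

python3 -m inch '[{"claw":-0.5,"travel":[0,0,0.05],"turn":0},{"claw":-0.5,"travel":[0,0,0.1],"turn":0},{"claw":-0.5,"travel":[0,0,0.15],"turn":0},{"claw":-0.5,"travel":[0,0,0.2],"turn":0},{"claw":-0.5,"travel":[0,0,0.3],"turn":0}]'
python3 -m inch '[{"claw":-0.5,"travel":[0,0,0.15],"turn":0},{"claw":-0.5,"travel":[0,0,0.3],"turn":0},{"claw":-0.5,"travel":[0,0,0.4],"turn":0},{"claw":-0.5,"travel":[0,0,0.4],"turn":0}]'
```

```text
clock: 4.1
position: [0.632, -0.1606, 0.1812]
ee_rot: [-0.002, -0.043, 0.999, 0.001]
contact_force: [-0.9, 0.8, -2.0]
width: 0.033
gripper_force: 50.3
clock: 4.5
position: [0.6346, -0.1615, 0.2661]
ee_rot: [0.003, -0.043, 0.999, -0.001]
contact_force: [1.1, -0.4, -0.5]
width: 0.0332
gripper_force: 50.4
```

```bash

python3 -m inch '[{"claw":-0.5,"travel":[-0.02,0.2,0],"turn":0},{"claw":-0.5,"travel":[-0.04,0.4,0],"turn":0},{"claw":-0.5,"travel":[-0.05,0.6,0],"turn":0},{"claw":-0.5,"travel":[-0.06,0.74,0],"turn":0},{"claw":-0.5,"travel":[-0.06,0.74,0],"turn":0}]'
python3 -m inch '[{"claw":-0.5,"travel":[-0.02,0.2,0],"turn":0},{"claw":-0.5,"travel":[-0.04,0.4,0],"turn":0},{"claw":-0.5,"travel":[-0.05,0.6,0],"turn":0},{"claw":-0.5,"travel":[-0.06,0.74,0],"turn":0},{"claw":-0.5,"travel":[-0.06,0.74,0],"turn":0}]'
python3 -m inch '[{"claw":-0.5,"travel":[0,0,-0.1],"turn":0},{"claw":-0.5,"travel":[0,0,-0.2],"turn":0},{"claw":-0.5,"travel":[0,0,-0.3],"turn":0},{"claw":-0.5,"travel":[0,0,-0.3],"turn":0},{"claw":-0.5,"travel":[0,0,-0.3],"turn":0}]'
python3 - <<'E'
from h import *
for n,(x0,x1,y0,y1) in dict(top=(230,320,120,235),side=(230,340,160,300)).items():
    im=shots(n).astype(np.uint8)[y0:y1,x0:x1,::-1];cv2.imwrite(f"pics/h_{n}.png",im)
a=[cv2.resize(cv2.imread(f"pics/h_{n}.png"),(395,500),interpolation=2) for n in("top","side")]
cv2.imwrite("pics/h.png",np.hstack(a));print(get_state()["position"])
E
```

```text
clock: 5.0
position: [0.6196, -0.009, 0.2604]
ee_rot: [-0.002, -0.045, 0.999, 0.002]
contact_force: [0.3, -0.8, -1.1]
width: 0.0331
gripper_force: 50.3
clock: 5.5
position: [0.6082, 0.1379, 0.2603]
ee_rot: [-0.001, -0.045, 0.999, 0.001]
contact_force: [0.2, 0.2, -1.1]
width: 0.0333
gripper_force: 50.3
clock: 6.0
position: [0.6092, 0.1337, 0.201]
ee_rot: [-0.001, -0.042, 0.999, -0.0]
contact_force: [0.4, 0.4, -1.3]
width: 0.0329
gripper_force: 50.4
[0.61016567 0.13420705 0.20243399]
```

View pics/h.png

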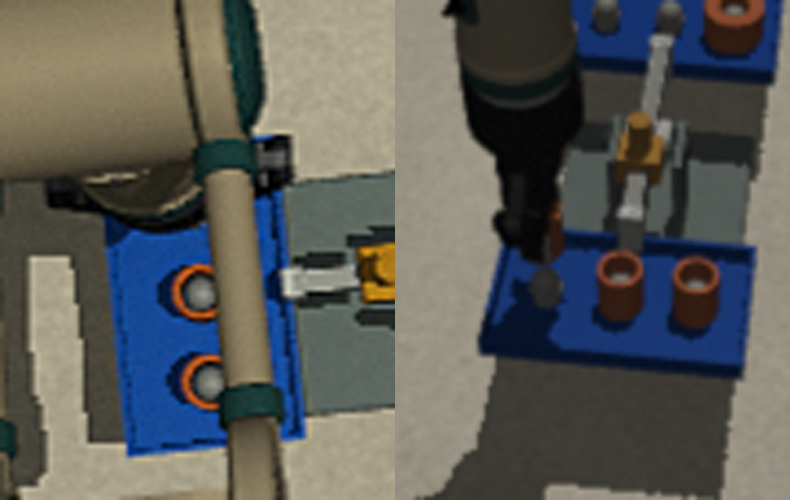

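```bash

python3 -m inch '[{"claw":-0.5,"travel":[-0.005,0.008,-0.06],"turn":0},{"claw":-0.5,"travel":[-0.005,0.008,-0.12],"turn":0},{"claw":-0.5,"travel":[-0.005,0.008,-0.16],"turn":0},{"claw":-0.5,"travel":[-0.005,0.008,-0.19],"turn":0},{"claw":-0.5,"travel":[-0.005,0.008,-0.19],"turn":0}]'
python3 -m inch '[{"claw":-0.5,"travel":[0,0,-0.02],"turn":0},{"claw":-0.5,"travel":[0,0,-0.04],"turn":0},{"claw":-0.5,"travel":[0,0,-0.05],"turn":0},{"claw":-0.5,"travel":[0,0,-0.05],"turn":0}]'
```

```text
clock: 6.6
position: [0.6077, 0.1363, 0.1619]
ee_rot: [-0.001, -0.043, 0.999, -0.0]
contact_force: [-0.5, 0.1, -1.9]
width: 0.0332
gripper_force: 50.4
clock: 7.0
position: [0.6089, 0.1365, 0.1534]
ee_rot: [0.001, -0.043, 0.999, 0.0]
contact_force: [1.3, -0.4, -0.3]
width: 0.0334
gripper_force: 50.5
```

```bash

python3 -m inch '[{"claw":-0.5,"travel":[0,0,-0.025],"turn":0},{"claw":-0.5,"travel":[0,0,-0.05],"turn":0},{"claw":-0.5,"travel":[0,0,-0.075],"turn":0},{"claw":-0.5,"travel":[0,0,-0.09],"turn":0},{"claw":-0.5,"travel":[0,0,-0.09],"turn":0}]'
python3 -m inch '[{"claw":-0.5,"travel":[0,0,-0.01],"turn":0},{"claw":-0.5,"travel":[0,0,-0.02],"turn":0},{"claw":-0.5,"travel":[0,0,-0.02],"turn":0}]'
```

```text
clock: 7.5
position: [0.6086, 0.1362, 0.1347]
ee_rot: [0.0, -0.043, 0.999, -0.0]
contact_force: [2.0, 0.6, -0.4]
width: 0.0334
gripper_force: 50.5
clock: 7.8
position: [0.6085, 0.1364, 0.1311]
ee_rot: [0.0, -0.043, 0.999, 0.0]
contact_force: [2.2, -0.6, -0.2]
width: 0.0328
gripper_force: 50.5
```

```bash

python3 -m inch '[{"claw":-0.5,"travel":[0.005,0,-0.01],"turn":0},{"claw":-0.5,"travel":[0.005,0,-0.02],"turn":0},{"claw":-0.5,"travel":[0.005,0,-0.02],"turn":0}]'
python3 -m inch '[{"claw":-0.5,"travel":[0,0,-0.01],"turn":0},{"claw":-0.5,"travel":[0,0,-0.015],"turn":0},{"claw":-0.5,"travel":[0,0,-0.015],"turn":0}]'
```

```text
clock: 8.1
position: [0.6088, 0.1364, 0.1267]
ee_rot: [-0.001, -0.043, 0.999, 0.0]
contact_force: [1.1, -0.5, -0.5]
width: 0.0331
gripper_force: 50.5
clock: 8.4
position: [0.609, 0.1364, 0.1239]
ee_rot: [-0.0, -0.043, 0.999, 0.0]
contact_force: [0.3, -0.5, 0.2]
width: 0.033
gripper_force: 50.6
```

```bash

python3 -m inch '[{"claw":-0.5,"travel":[0,0,-0.01],"turn":0},{"claw":-0.5,"travel":[0,0,-0.01],"turn":0}]'
python3 -m inch '[{"claw":-0.5,"travel":[0,0,-0.01],"turn":0},{"claw":-0.5,"travel":[0,0,-0.01],"turn":0}]'
python3 - <<'E'
from h import *
for n,(x0,x1,y0,y1) in dict(top=(230,430,120,235),side=(230,350,140,290)).items():
    im=shots(n).astype(np.uint8)[y0:y1,x0:x1,::-1];cv2.imwrite(f"pics/i_{n}.png",im)
a=[cv2.resize(cv2.imread(f"pics/i_{n}.png"),(400,500),interpolation=2) for n in("side",)]
cv2.imwrite("pics/i.png",np.hstack(a))
E
```

```text
clock: 8.6
position: [0.6092, 0.1364, 0.1235]
ee_rot: [0.0, -0.043, 0.999, 0.0]
contact_force: [-1.9, 0.7, 7.8]
width: 0.0333
gripper_force: 50.5
clock: 8.8
position: [0.6099, 0.1363, 0.1231]
ee_rot: [0.001, -0.043, 0.999, -0.0]
contact_force: [-3.0, -0.0, 14.0]
width: 0.0329
gripper_force: 49.2
```

View pics/i.png

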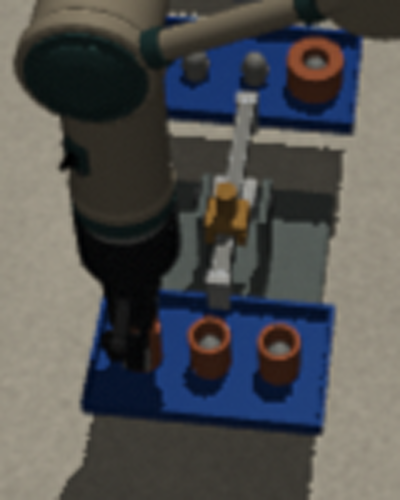

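```bash

python3 -m inch '[{"claw":-0.5,"travel":[-0.005,0,-0.005],"turn":0},{"claw":-0.5,"travel":[-0.005,0,-0.005],"turn":0}]'
python3 -m inch '[{"claw":-0.5,"travel":[0,0,-0.005],"turn":0},{"claw":-0.5,"travel":[0,0,-0.005],"turn":0}]'
```

```text
clock: 9.1
position: [0.6098, 0.1364, 0.123]
ee_rot: [0.003, -0.043, 0.999, -0.0]
contact_force: [-1.8, -1.1, 17.3]
width: 0.0333
gripper_force: 49.5
clock: 9.3
position: [0.6098, 0.1363, 0.123]
ee_rot: [0.003, -0.043, 0.999, -0.0]
contact_force: [-3.0, -1.0, 20.2]
width: 0.0332
gripper_force: 49.9
```

```bash

python3 -m inch '[{"claw":-0.5,"travel":[0,0,0.02],"turn":0},{"claw":0.2,"travel":[0,0,0.02],"turn":0},{"claw":0.2,"travel":[0,0,0.02],"turn":0},{"claw":0.2,"travel":[0,0,0.02],"turn":0}]'
python3 -m inch '[{"claw":0.2,"travel":[0,0,0.15],"turn":0},{"claw":0.2,"travel":[0,0,0.35],"turn":0},{"claw":0.2,"travel":[0,0,0.55],"turn":0},{"claw":0.2,"travel":[0.2,0.0,0.7],"turn":0},{"claw":0.2,"travel":[0.4,0.0,0.7],"turn":0}]'
python3 -m inch '[{"claw":0.2,"travel":[0.2,0,0],"turn":0},{"claw":0.2,"travel":[0.3,0,0],"turn":0},{"claw":0.2,"travel":[0.3,0,0],"turn":0}]'
python3 - <<'E'
from h import *
for n,(x0,x1,y0,y1) in dict(top=(230,430,120,235),side=(230,350,140,290)).items():
    im=shots(n).astype(np.uint8)[:,:,::-1];cv2.imwrite(f"pics/j_{n}.png",im);cv2.imwrite(f"pics/jc_{n}.png",im[y0:y1,x0:x1])
a=[cv2.resize(cv2.imread(f"pics/jc_{n}.png"),(400,500),interpolation=2) for n in("top","side",)]
cv2.imwrite("pics/j.png",np.hstack(a))
E
```

```text
clock: 9.7
position: [0.6077, 0.1363, 0.1213]
ee_rot: [-0.001, -0.043, 0.999, 0.0]
contact_force: [0.3, -0.6, 0.5]
width: 0.0513
gripper_force: 0.0
clock: 10.2
position: [0.6907, 0.1368, 0.2685]
ee_rot: [0.005, -0.043, 0.999, 0.0]
contact_force: [0.3, -0.7, 0.6]
width: 0.0514
gripper_force: 0.0
clock: 10.5
position: [0.7505, 0.1359, 0.2593]
ee_rot: [-0.001, -0.042, 0.999, -0.0]
contact_force: [-0.6, 0.2, -1.0]
width: 0.0508
gripper_force: 0.0
```

View pics/j.png

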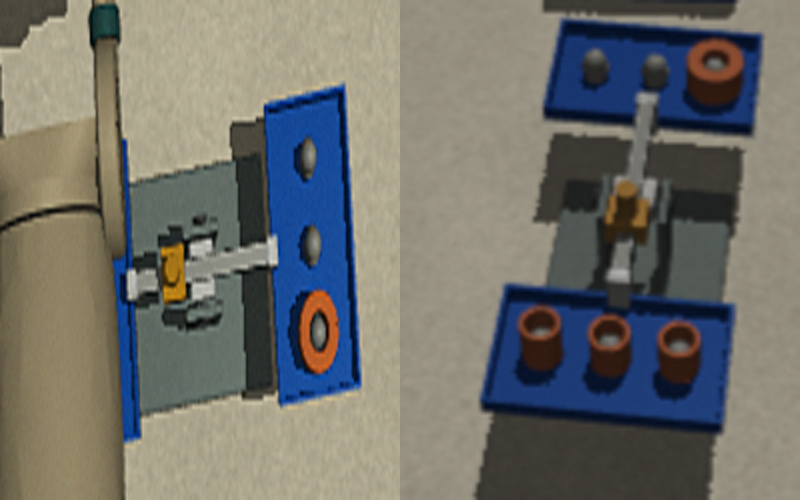

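```bash
python3 - <<'E'
from h import *
print(get_state()["qpos"])
im=cv2.imread("pics/j_side.png").astype(float);b,g,r=[im[...,i] for i in range(3)]
m=((r>1.6*g)&(r>1.6*b)&(r>50)).astype(np.uint8);m[:215]=0;m[275:]=0;m[:,:250]=0;m[:,345:]=0
c,_=cv2.findContours(m,cv2.RETR_EXTERNAL,cv2.CHAIN_APPROX_NONE)
for k in c:
    if cv2.contourArea(k)>40: print(cv2.boundingRect(k),cv2.contourArea(k),np.round(cv2.fitEllipse(k)[0],2))
bl=blue(im[:,:,::-1]);
for x in (258,275,270,293,313,320):
    ys=np.where(bl[215:,x])[0]+215;print(x,ys.min(),ys.max())
E
```

```text
[ 8.87291288e-02  5.65294232e-01  1.01036938e+00  2.40721936e-04
  1.56950231e+00 -1.56738548e+00]
(308, 237, 12, 11) 95.0 [313.35 242.  ]
(287, 234, 12, 12) 96.5 [292.4  239.95]
(266, 232, 12, 11) 89.5 [271.37 237.35]
258 241 260
275 226 262
270 226 261
293 257 263
313 230 265
320 231 266
```

```bash

python3 -m inch '[{"claw":-0.67,"travel":[0,0.03,0],"turn":-0.04},{"claw":-0.67,"travel":[0,0.06,0],"turn":-0.08},{"claw":-0.67,"travel":[0,0.06,0],"turn":-0.12},{"claw":-0.67,"travel":[0,0.06,0],"turn":-0.16},{"claw":-0.67,"travel":[0,0.06,0],"turn":-0.2}]'
python3 -m inch '[{"claw":-0.67,"travel":[-0.1,0,0],"turn":-0.04},{"claw":-0.67,"travel":[-0.3,0,0],"turn":-0.08},{"claw":-0.67,"travel":[-0.5,0,0],"turn":-0.12},{"claw":-0.67,"travel":[-0.6,0,0],"turn":-0.16},{"claw":-0.67,"travel":[-0.71,0,0],"turn":-0.2}]'
python3 -m inch '[{"claw":-0.67,"travel":[0,0,-0.1],"turn":-0.04},{"claw":-0.67,"travel":[0,0,-0.2],"turn":-0.08},{"claw":-0.67,"travel":[0,0,-0.3],"turn":-0.1},{"claw":-0.67,"travel":[0,0,-0.35],"turn":-0.1},{"claw":-0.67,"travel":[0,0,-0.35],"turn":-0.1}]'
```

```text
clock: 11.1
position: [0.7466, 0.1487, 0.2628]
ee_rot: [-0.001, 0.27, 0.963, -0.0]
contact_force: [-0.2, -0.1, -0.2]
width: 0.0142
gripper_force: 0.0
clock: 11.6
position: [0.6031, 0.1485, 0.263]
ee_rot: [-0.0, 0.555, 0.832, -0.0]
contact_force: [-0.0, 0.5, 1.7]
width: 0.0137
gripper_force: 0.0
clock: 12.1
position: [0.6043, 0.1483, 0.1911]
ee_rot: [-0.001, 0.676, 0.737, -0.001]
contact_force: [1.1, -0.6, -0.3]
width: 0.0141
gripper_force: 0.0
```

```bash

python3 -m inch '[{"claw":-0.67,"travel":[0.02,0,-0.05],"turn":0},{"claw":-0.67,"travel":[0.02,0,-0.1],"turn":0},{"claw":-0.67,"travel":[0.02,0,-0.14],"turn":0},{"claw":-0.67,"travel":[0.02,0,-0.14],"turn":0}]'
python3 -m inch '[{"claw":-0.67,"travel":[0,0,-0.01],"turn":0},{"claw":-0.67,"travel":[0,0,-0.02],"turn":0},{"claw":-0.67,"travel":[0,0,-0.02],"turn":0}]'
python3 -m inch '[{"claw":-0.67,"travel":[0,0,-0.005],"turn":0},{"claw":-0.67,"travel":[0,0,-0.01],"turn":0},{"claw":-0.67,"travel":[0,0,-0.01],"turn":0}]'
```

```text
clock: 12.5
position: [0.6095, 0.1482, 0.1627]
ee_rot: [-0.001, 0.676, 0.737, -0.001]
contact_force: [-0.1, -0.8, -0.9]
width: 0.0141
gripper_force: 0.0
clock: 12.8
position: [0.6104, 0.1484, 0.1603]
ee_rot: [0.0, 0.676, 0.737, 0.0]
contact_force: [-0.1, -0.5, -1.0]
width: 0.0141
gripper_force: 0.0
clock: 13.1
position: [0.6103, 0.1484, 0.1583]
ee_rot: [0.0, 0.676, 0.737, 0.0]
contact_force: [-0.5, 0.0, -1.1]
width: 0.0135
gripper_force: 0.0
```

```bash

python3 -m inch '[{"claw":-0.67,"travel":[-0.01,0,-0.005],"turn":0},{"claw":-0.67,"travel":[-0.01,0,-0.01],"turn":0},{"claw":-0.67,"travel":[-0.01,0,-0.01],"turn":0}]'
python3 -m inch '[{"claw":-0.67,"travel":[0,0,-0.005],"turn":0},{"claw":-0.67,"travel":[0,0,-0.01],"turn":0},{"claw":-0.67,"travel":[0,0,-0.01],"turn":0}]'
python3 -m inch '[{"claw":-0.67,"travel":[0,0,-0.005],"turn":0},{"claw":-0.67,"travel":[0,0,-0.01],"turn":0},{"claw":-0.67,"travel":[0,0,-0.01],"turn":0}]'
```

```text
clock: 13.4
position: [0.6082, 0.1484, 0.1562]
ee_rot: [-0.0, 0.676, 0.737, -0.0]
contact_force: [0.6, -0.1, 0.5]
width: 0.014
gripper_force: 0.0
clock: 13.7
position: [0.6083, 0.1483, 0.1541]
ee_rot: [-0.0, 0.676, 0.737, -0.0]
contact_force: [0.1, 0.7, -0.3]
width: 0.0144
gripper_force: 0.0
clock: 14.0
position: [0.6084, 0.1488, 0.1526]
ee_rot: [-0.0, 0.676, 0.737, 0.0]
contact_force: [-1.0, 2.3, 2.6]
width: 0.0137
gripper_force: 1.1
```

```bash

python3 -m inch '[{"claw":-0.67,"travel":[0,0,-0.005],"turn":0},{"claw":-0.67,"travel":[0,0,-0.01],"turn":0},{"claw":-0.67,"travel":[0,0,-0.01],"turn":0}]'
python3 -m inch '[{"claw":-0.67,"travel":[0,0,-0.005],"turn":0},{"claw":-0.67,"travel":[0,0,-0.005],"turn":0}]'
python3 -m inch '[{"claw":-0.67,"travel":[0,0,-0.005],"turn":0},{"claw":-0.67,"travel":[0,0,-0.005],"turn":0}]'
```

```text
clock: 14.3
position: [0.6086, 0.1499, 0.1516]
ee_rot: [-0.001, 0.676, 0.737, 0.002]
contact_force: [-1.8, 5.0, 7.5]
width: 0.0141
gripper_force: 3.4
clock: 14.5
position: [0.6085, 0.1506, 0.151]
ee_rot: [-0.001, 0.676, 0.737, 0.002]
contact_force: [-2.8, 6.2, 8.3]
width: 0.0143
gripper_force: 4.5
clock: 14.7
position: [0.6085, 0.1509, 0.1508]
ee_rot: [-0.001, 0.676, 0.736, 0.002]
contact_force: [-3.7, 5.7, 11.8]
width: 0.0142
gripper_force: 6.2
```

```bash

python3 -m inch '[{"claw":-0.67,"travel":[0,-0.01,-0.01],"turn":0},{"claw":-0.67,"travel":[0,-0.01,-0.01],"turn":0},{"claw":-0.67,"travel":[0,-0.01,-0.01],"turn":0}]'
python3 -m inch '[{"claw":-0.67,"travel":[0,0,0.1],"turn":0},{"claw":-0.67,"travel":[0,0,0.3],"turn":0},{"claw":-0.67,"travel":[0,0,0.45],"turn":0},{"claw":-0.67,"travel":[0,0,0.55],"turn":0},{"claw":-0.67,"travel":[0.1,0,0.55],"turn":0}]'
```

```text
clock: 15.0
position: [0.6086, 0.1506, 0.1507]
ee_rot: [-0.001, 0.677, 0.736, 0.004]
contact_force: [-6.2, 9.7, 20.3]
width: 0.0142
gripper_force: 10.2
clock: 15.5
position: [0.6284, 0.1464, 0.2607]
ee_rot: [0.002, 0.676, 0.737, 0.002]
contact_force: [0.2, -0.6, -0.4]
width: 0.0141
gripper_force: 0.0
```

```bash
cat >> h.py <<'E'
def edges(im):
    s=im[...,2].astype(float)-im[...,0]
    def down(cols,r0,r1): # last row crossing 40 going down
        o=[]
        for x in cols:
            v=s[r0:r1,x];k=np.where((v[:-1]>=40)&(v[1:]<40))[0]
            o.append(np.nan if len(k)==0 else r0+k[-1]+(v[k[-1]]-40)/(v[k[-1]]-v[k[-1]+1]))
        return np.array(o)
    L=down(range(265,325),235,285);R=down(range(278,334),160,192)
    return L,R
def tilt(im):
    L,R=edges(im);L0,R0=edges(cv2.imread("pics/side0.png")[:,:,::-1]);L1,R1=edges(cv2.imread("pics/j_side.png")[:,:,::-1])
    f=lambda a,a0,a1:np.nanmedian((a-(a0+a1)/2)/(a0-a1))*.13
    return f(L,L0,L1),f(R,R0,R1),np.nanmedian(L0-L1),np.nanmedian(R0-R1)
E
python3 -m inch '[{"claw":-0.3,"travel":[0,0,0],"turn":0.04},{"claw":-0.3,"travel":[-0.1,-0.1,0],"turn":0.08},{"claw":-0.3,"travel":[-0.2,-0.3,0],"turn":0.12},{"claw":-0.3,"travel":[-0.3,-0.5,0],"turn":0.16},{"claw":-0.3,"travel":[-0.33,-0.59,0],"turn":0.2}]'
python3 -m inch '[{"claw":-0.3,"travel":[0,0,0],"turn":0.04},{"claw":-0.3,"travel":[0,0,0],"turn":0.08},{"claw":-0.3,"travel":[0,0,0],"turn":0.12},{"claw":-0.3,"travel":[0,0,0],"turn":0.16},{"claw":-0.3,"travel":[0,0,0],"turn":0.2}]'
python3 -m inch '[{"claw":-0.3,"travel":[0,0,0],"turn":0.04},{"claw":-0.3,"travel":[0,0,0],"turn":0.08},{"claw":-0.3,"travel":[0,0,0],"turn":0.1},{"claw":-0.3,"travel":[0,0,0],"turn":0.1}]'
python3 - <<'E'
from h import *
im=shots("side").astype(np.uint8);print(tilt(im));print(tilt(cv2.imread("pics/i_side.png")[:,:,::-1]) if 0 else "")
cv2.imwrite("pics/k.png",im[100:320,200:420,::-1])
E
```

```text
clock: 16.0
position: [0.5601, 0.0254, 0.256]
ee_rot: [-0.0, 0.414, 0.91, -0.002]
contact_force: [0.4, 0.8, 0.3]
width: 0.0298
gripper_force: 0.0
clock: 16.5
position: [0.5622, 0.0278, 0.2559]
ee_rot: [-0.0, 0.112, 0.994, -0.0]
contact_force: [-0.2, -0.3, 0.4]
width: 0.0298
gripper_force: 0.0
clock: 16.9
position: [0.5622, 0.028, 0.2559]
ee_rot: [-0.0, -0.043, 0.999, -0.0]
contact_force: [0.3, -0.5, -0.6]
width: 0.0298
gripper_force: 0.0
(np.float64(-0.06569586308690353), np.float64(-0.07159611632066692), np.float64(-5.003703703703707), np.float64(2.125576036866363))
```

View pics/k.png

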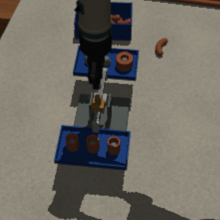

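```bash

python3 -m inch '[{"claw":-0.3,"travel":[0.005,0,-0.15],"turn":0},{"claw":-0.3,"travel":[0.005,0,-0.28],"turn":0},{"claw":-0.3,"travel":[0.005,0,-0.36],"turn":0},{"claw":-0.3,"travel":[0.005,0,-0.36],"turn":0}]'
python3 -m inch '[{"claw":-0.3,"travel":[0,-0.02,0],"turn":0},{"claw":-0.3,"travel":[0,-0.03,0],"turn":0},{"claw":-0.3,"travel":[0,-0.04,0],"turn":0},{"claw":-0.3,"travel":[0,-0.05,0],"turn":0},{"claw":-0.3,"travel":[0,-0.05,0],"turn":0}]'
```

```text
clock: 17.35
position: [0.5615, 0.0283, 0.1817]
ee_rot: [-0.003, -0.042, 0.999, 0.0]
contact_force: [-0.2, -0.4, -0.2]
width: 0.03
gripper_force: 0.0
clock: 17.85
position: [0.5637, 0.0181, 0.1849]
ee_rot: [0.001, -0.042, 0.999, 0.0]
contact_force: [-0.2, 0.2, -1.2]
width: 0.03
gripper_force: 0.0
```

```bash

python3 -m inch '[{"claw":-0.3,"travel":[0,-0.01,0],"turn":0},{"claw":-0.3,"travel":[0,-0.02,0],"turn":0},{"claw":-0.3,"travel":[0,-0.03,0],"turn":0},{"claw":-0.3,"travel":[0.005,-0.05,0],"turn":0},{"claw":-0.3,"travel":[0.005,-0.05,0],"turn":0}]'
python3 - <<'E'
from h import *
print(get_state()["contact_force"])
im=shots("side").astype(np.uint8);print(tilt(im));cv2.imwrite("pics/l.png",cv2.resize(im[120:280,230:350,::-1],None,fx=3.7,fy=3.7,interpolation=2))
E
```

```text
clock: 18.35
position: [0.5643, 0.0075, 0.1842]
ee_rot: [-0.0, -0.043, 0.999, -0.001]
contact_force: [0.6, 0.1, 0.7]
width: 0.0296
gripper_force: 0.1
[0.59236762 0.05984221 0.67869214]
(np.float64(-0.02520216606498341), np.float64(-0.01688257965056588), np.float64(-5.003703703703707), np.float64(2.125576036866363))
```

View pics/l.png

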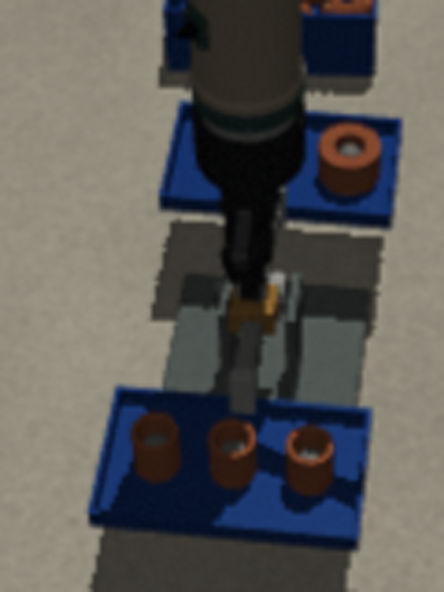

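Side view: all three left couplings look fully seated, the beam is nearly level and the hand is round the knob at crop (250,280). I'll back the finger off and let the beam settle.

```bash

python3 -m inch '[{"claw":-0.3,"travel":[0,0.03,0],"turn":0},{"claw":-0.3,"travel":[0,0.03,0],"turn":0},{"claw":-0.3,"travel":[0,0.03,0],"turn":0},{"claw":-0.3,"travel":[0,0.03,0],"turn":0},{"claw":-0.3,"travel":[0,0.03,0],"turn":0}]'
for i in 1 2 3; do python3 -m inch '[{"claw":-0.3,"travel":[0,0,0],"turn":0},{"claw":-0.3,"travel":[0,0,0],"turn":0},{"claw":-0.3,"travel":[0,0,0],"turn":0},{"claw":-0.3,"travel":[0,0,0],"turn":0},{"claw":-0.3,"travel":[0,0,0],"turn":0}]' | grep -E "clock|position"
python3 -c "
from h import *
print(tilt(shots('side',2).astype(np.uint8))[:2])"; done
```

```text
clock: 18.9
position: [0.5644, 0.0143, 0.1843]
ee_rot: [-0.0, -0.043, 0.999, -0.0]
contact_force: [0.8, -0.6, -0.6]
width: 0.0298
gripper_force: 0.0
clock: 19.4
position: [0.5644, 0.0143, 0.1843]
(np.float64(-0.030247966148354257), np.float64(-0.024555555555555036))
clock: 20.0
position: [0.5644, 0.0144, 0.1843]
(np.float64(-0.03315452453426922), np.float64(-0.025302013422817703))
clock: 20.6
position: [0.5644, 0.0144, 0.1843]
(np.float64(-0.03467933312068351), np.float64(-0.025649942987456514))
```

```bash

python3 -m inch '[{"claw":-0.3,"travel":[0.002,-0.03,0],"turn":0},{"claw":-0.3,"travel":[0.004,-0.05,0],"turn":0},{"claw":-0.3,"travel":[0.005,-0.07,0],"turn":0},{"claw":-0.3,"travel":[0.005,-0.08,0],"turn":0},{"claw":-0.3,"travel":[0.005,-0.08,0],"turn":0}]'
python3 -m inch '[{"claw":-0.3,"travel":[0,0.03,0],"turn":0},{"claw":-0.3,"travel":[0,0.03,0],"turn":0},{"claw":-0.3,"travel":[0,0.03,0],"turn":0},{"claw":-0.3,"travel":[0,0.03,0],"turn":0},{"claw":-0.3,"travel":[0,0.03,0],"turn":0}]'|head -2
for i in 1 2 3; do python3 -m inch '[{"claw":-0.3,"travel":[0,0,0],"turn":0},{"claw":-0.3,"travel":[0,0,0],"turn":0},{"claw":-0.3,"travel":[0,0,0],"turn":0},{"claw":-0.3,"travel":[0,0,0],"turn":0},{"claw":-0.3,"travel":[0,0,0],"turn":0}]' | grep -E "clock|position"
python3 -c "
from h import *
print(tilt(shots('side',2).astype(np.uint8))[:2])"; done
```

```text
clock: 21.2
position: [0.5656, -0.0023, 0.1844]
ee_rot: [0.0, -0.043, 0.999, -0.0]
contact_force: [1.1, -0.3, 0.4]
width: 0.0302
gripper_force: 0.2
clock: 21.7
position: [0.5654, 0.0043, 0.1843]
clock: 22.2
position: [0.5654, 0.0043, 0.1843]
(np.float64(0.004029210450206956), np.float64(0.01711758452827095))
clock: 22.8
position: [0.5654, 0.0044, 0.1843]
(np.float64(0.0010149892188905396), np.float64(0.015530338450349287))
clock: 23.4
position: [0.5654, 0.0044, 0.1843]
(np.float64(-0.0010018957345961648), np.float64(0.014982425771559244))
```

```bash

python3 -m inch '[{"claw":-0.3,"travel":[0,0,0.1],"turn":0},{"claw":-0.3,"travel":[0,0,0.25],"turn":0},{"claw":-0.3,"travel":[0,0,0.4],"turn":0},{"claw":-0.3,"travel":[0.2,0.2,0.4],"turn":0},{"claw":-0.3,"travel":[0.4,0.4,0.4],"turn":0}]' |head -2
python3 -m inch '[{"claw":-0.3,"travel":[0.2,0.1,0],"turn":0},{"claw":-0.3,"travel":[0.4,0.25,0],"turn":0},{"claw":-0.3,"travel":[0.5,0.25,0],"turn":0},{"claw":-0.3,"travel":[0.5,0.25,0],"turn":0},{"claw":-0.3,"travel":[0.5,0.25,0],"turn":0}]'|head -2
cat > m.py <<'E'
from h import *
def cross(s,cols,r0,r1,last):
    o=[]
    for x in cols:
        v=s[r0:r1,x];k=np.where((v[:-1]-40)*(v[1:]-40)<0)[0]
        if len(k)==0:o.append(np.nan);continue
        k=k[-1 if last else 0];o.append(r0+k+(v[k]-40)/(v[k]-v[k+1]))
    return np.array(o)
def feats(im):
    im=im.astype(float);s=im[...,2]-im[...,0]
    f=dict(Lbot=cross(s,range(258,325),240,285,True),Ltop=cross(s,range(262,328),212,240,False),Rbot=cross(s,range(277,334),162,195,True),Rtop=cross(s,range(280,334),140,162,False))
    r,g,b=[im[...,i] for i in range(3)];w=np.clip(r-1.5*np.maximum(g,b),0,40)
    for k,(x0,x1,y0,y1) in dict(Cmid=(283,303,226,260),Cnear=(304,324,226,262),Big=(313,336,150,178)).items():
        q=w[y0:y1,x0:x1];f[k]=np.array([(q.sum(1)@np.arange(y0,y1))/q.sum()])
    return f
a=feats(cv2.imread("pics/side0.png")[...,::-1]);z=feats(cv2.imread("pics/j_side.png")[...,::-1])
def rep(im):
    f=feats(im)
    for k in f:
        d=np.nanmean(a[k]-z[k]);print(k,"range %.2f"%d,"tilt %.4f"%(np.nanmean(f[k]-(a[k]+z[k])/2)/d*.13))
if __name__=="__main__":
    im=shots("side",3);cv2.imwrite("pics/m%d.png"%(get_state()["clock"]*100),im[...,::-1]);rep(im)
E
python3 m.py
```

```text
clock: 24.0
position: [0.6373, 0.0749, 0.2667]
clock: 24.5
position: [0.7356, 0.1249, 0.2634]
Lbot range -4.88 tilt -0.0005
Ltop range -2.10 tilt 0.0158
Rbot range 2.00 tilt 0.0210
Rtop range 6.37 tilt -0.0044
Cmid range -4.07 tilt -0.0005
Cnear range -4.30 tilt -0.0051
Big range 3.80 tilt 0.0053[ WARN:0@1.922] global loadsave.cpp:1063 imwrite_ Unsupported depth image for selected encoder is fallbacked to CV_8U.
```

```bash

for i in 1 2; do python3 -m inch '[{"claw":-0.3,"travel":[0,0,0],"turn":0},{"claw":-0.3,"travel":[0,0,0],"turn":0},{"claw":-0.3,"travel":[0,0,0],"turn":0},{"claw":-0.3,"travel":[0,0,0],"turn":0},{"claw":-0.3,"travel":[0,0,0],"turn":0}]' |head -1; done
python3 m.py 2>/dev/null
```

```text
clock: 25.15
clock: 25.65
Lbot range -4.88 tilt -0.0005
Ltop range -2.10 tilt 0.0174
Rbot range 2.00 tilt 0.0206
Rtop range 6.37 tilt -0.0027
Cmid range -4.07 tilt 0.0007
Cnear range -4.30 tilt -0.0033
Big range 3.80 tilt 0.0054
```

```bash
python3 -c "
from rig import ticket
print(ticket.sign_off())"
```

```text
the job is handed in; nothing more can be done
None
```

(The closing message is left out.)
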